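Tuck the serving flap of the kimchi container under its lip

ROBOT

A 6-joint arm with a two-finger parallel gripper is mounted at the origin on the work surface. World frame = base frame: x ahead of the robot, y to its left, z up, the work surface at z = 0. Lengths are in m, angles in rad, forces in N, time in s.
With the tool pointing down it reaches from about 0.35 to 0.775 m from the base axis. Payload 5.5 kg.
Tool frame: the origin (TCP) lies at the very end of the fingers, on their centre line; the grasp point (between the pads) lies env.pinch_z behind it (env.pinch_z is the distance from the TCP to the grasp point, in m); z points along the fingers, y is the line along which they close (so a half turn about z gives the same grasp; the last joint's range is limited). The gripper opens to 85 mm and grips with 20 to 120 N. Pads are 22 mm wide; open, the fingers measure 114 mm over their backs; the gripper's body (76 mm by 85 mm) begins 54 mm behind the grasp point. The pads swing forward as they close: fully open they stand 13 mm farther back than shut.
Start: joints at [1.158, 0.313, 0.046, 1.304, 0, 1.431], TCP at [0.155, 0.554, 0.231] pointing down, gripper open.
Joint ranges: [-2.76, 2.76], [-0.86, 1.69], [-1.03, 1.26], [-2.2, 2.34], [-1.47, 1.5], [-3.14, 3.14]. Speed limits (rad/s): [2.57, 2.57, 3.14, 3.14, 3.14, 3.14].

INTERFACE

Orientations are given as a unit quaternion [w, x, y, z].
In Python, from workcell import env, eyes gives the robot as it stands.
- The arm moves only by the shell command python3 -m jog 'ROWS' [FORCE]. ROWS is JSON, one flat list of numbers, 7 for each row, row after row: the shift along the world's x, y, z as a fraction of full scale, then the turn, a rotation vector about the world's x, y, z as a fraction of full scale, then the opening, from -1 (shut) to 1 (fully open), so that 0 is half open. A call has 1 to 12 rows; each row is the pose to reach, as a shift and turn from the pose commanded when the call began, turning the shorter way round; what a row does not reach only later rows make up. Full scale, the value 1, is 20 cm for a shift and pi rad for a turn. A row lasts 1/12 s, in which the tool goes at most 41.7 mm and 7.16 degrees, less where a joint would pass 70% of its speed; a pose out of reach is approached as far as the arm can. A call with a number of a shift or a turn outside -1 to 1 is refused whole. A call with a gripper value outside its range is refused whole. The fingers move at their own pace and stop on an object; FORCE is the grip in N (left out, the last holds). Time passes only in rows, so rows that repeat a pose let the fingers close. It gives the time, the measured TCP pose, the force, the opening and the grip force at its end, in the units of the state.
- env.get_state(): the state, without advancing time (a new reading comes with each control period).
- eyes.read_camera(name): name is "scene" or "top" or "wrist"; returns (picture, depth): 384x512x3 uint8, red, green, blue; 384x512 float32, m along the optical axis (not along the pixel's ray), 0 where there is no reading.
- eyes.calibration(name): a dict with "fx", "fy", "cx", "cy" (pixels), "k1" (the pictures are not rectified: a ray, as slopes to the right and down, at radius r is drawn at 1 + k1 r^2 times it, then the intrinsics apply), "R" (3x3) and "t" (3): a world point X has camera coordinates R X + t; the wrist camera has in their place "tool_from_camera" (4x4, takes a point from camera to tool coordinates, whose origin is the TCP and whose axes are the flange's). Camera axes: x right, y down, z forward; pixel columns grow to the right and rows downward; lengths in m; the calibration is good to about 2 mm. A picture is of the moment at which its call begins: read the wrist's pose just before it. calibration takes no time and is no camera call.
- env.hand_in(): hands the job in; it is judged then, once.
The state is a dict: "clock": time; "joint_pos": joint angles; "qvel": joint speeds; "tau": joint torques, N m; "tcp_pos": TCP position; "orientation": TCP orientation; "wrist_force": force on the tool from outside, world axes, zero at the start; "ft_torque": the same for the moment, N m; "finger_gap": finger opening in m; "grip_force": force on a finger pad.
Only numpy, scipy, OpenCV 4.12 (cv2) and the standard library are available. Lean on these libraries where they do the work, as an engineer would, in place of code of your own. Each camera call takes 0.05 s, during which the arm holds its last target. There are 200 camera calls.

TASK

Close the serving flap on the lid of the kimchi container: with the fingertips only, push the raised flap over until it lies flat on the lid, then, keeping it down, push it by its thumb step towards the lip until its free edge is tucked fully home beneath the lip, and leave it there. Work gently and do not pinch anything; do not lift or shove the container, and leave the other things on the ledge where they are.

Things in the scene. Friction and masses are not known exactly. Their poses are not given: they have to be found in the camera images.
- container: Beige plastic kimchi container with shut side latches, 200 x 240 mm (its x, y) and 105 mm high to the flat top of the lid, about 2.6 kg, loose on the ledge. Origin: centre of its underside; z up. The lid carries the flap, whose hinge line runs along the container's y at x = -55, y = -70..+30, z = 109 mm, and the retaining lip at x = +39..+66 mm. The flap folds over from the hinge towards +x.
- flap (a joint): Serving flap angle, rad: 0 = flat on the lid, 1.57 = upright, more = leaning back over the hinge to the container's -x side (starts at 1.75 to 2.1). Beige plate, 90 mm from hinge to free edge, 100 mm wide, 4 mm thick; flat, its top is 111 mm above the ledge, on a slightly soft seal. A light hinge spring (0.1 N m when flat) raises it if let go untucked. Push its outer face only.
- flap_slide (a joint): How far the flap and its hinge have slid in the hinge slots towards the container's +x, m: 0 = back (as it starts), 0.016 = front stop, fully under the lip. Friction of about 3 N, no spring. The flap can be slid under the lip only when flat: with it flat and slid back, its free edge is 4 mm short of the lip.
- flap_edge (a point): Middle of the flap's free edge, in the middle of its thickness, 90 mm from the hinge line.
- flap_step (a point): Foot of the thumb step on the flap's outer face, 55 mm from the hinge line, mid-width. The step is a moulded ridge 60 mm long across the flap and 10 mm high; its steep face looks to the hinge (push here to slide the flap towards the lip), and on the other side it ramps down towards the free edge. With the flap raised, the outer face looks to the container's -x side.
- lip (a point): Middle of the lower front edge of the retaining lip: a fixed bridge-like strip on the lid, 70 mm wide along the container's y and 5 mm thick, that overhangs 17 mm towards the flap. Its underside is 116 mm and its top 121 mm above the ledge, 5 mm above the top of the flat flap.
- cup: Small white ceramic cup, 44 mm across and 30 mm high, standing on the container's lid beside the flap (at the container's +y end). Origin: centre of its underside. Leave it.
- jar: Brown glazed jar, 112 mm across and 132 mm high, beside the container. Origin: centre of its underside. Leave it.
- paddle: Bamboo paddle lying flat beyond the container, 250 mm long, 8 mm thick. Origin near its middle. Leave it.
- ladle: Steel ladle lying on the ledge, 310 mm long, up to 45 mm high. Origin: underside of its bowl. Leave it.
- board: White plastic cutting board lying flat, 150 x 200 x 10 mm. Origin: centre of its underside. Leave it.
- bowl: Steel bowl, 120 mm across, 50 mm high. Origin: centre of its underside. Leave it.

How it is judged:
By the outcome, as a careful person would: the job done as asked, in the order asked, and still so for the second after the job is handed in, with the robot touching nothing.
It also fails if it takes over 35 s, if anything falls off the work surface, if the arm or the gripper's body presses on something with over 40 N, if the wrist force passes 120 N, or if a joint passes its speed limit or range.

## Working session

There is one attempt and no reset: what is moved stays moved. The work goes in short steps, Python scripts to look and compute and a shell command to move; the robot and the scene stay as the last step left them, time stands still between calls to the robot, and variables do not carry over. Pictures are saved under pics/ and viewed, at most 10 in all, crops included, and the job is handed in when it is done.

```bash
mkdir -p pics; cat > h.py <<'E'
import numpy as np, cv2
from workcell import env, eyes
def grab(n,tag):
    p,d=eyes.read_camera(n); cv2.imwrite(f'pics/{tag}.png',cv2.resize(p[:,:,::-1],(768,576))); np.save(f'pics/{tag}.npy',d); return p,d
def cloud(n,d,T=None):
    c=eyes.calibration(n); v,u=np.mgrid[0:384,0:512].astype(float)
    K=np.array([[c['fx'],0,c['cx']],[0,c['fy'],c['cy']],[0,0,1.]])
    q=cv2.undistortPoints(np.stack([u.ravel(),v.ravel()],1)[:,None],K,np.array([c['k1'],0,0,0.]))[:,0]
    P=np.c_[q,np.ones(len(q))]*d.reshape(-1,1)
    R,t=np.array(c['R']),np.array(c['t'])
    W=(P-t)@R; W[d.ravel()==0]=np.nan
    return W.reshape(384,512,3)
E
python3 - <<'E'
from h import *
for n in('top','scene'):
    p,d=grab(n,n); np.save(f'pics/{n}W.npy',cloud(n,d))
s=env.get_state(); print(s, env.pinch_z)
E
```

```text
{'clock': 0.1, 'joint_pos': array([ 1.15843390e+00,  3.13898439e-01,  4.51047804e-02,  1.30361994e+00,
       -1.22586531e-06,  1.43121259e+00]), 'qvel': array([ 0.00023783, -0.00186274,  0.00229968, -0.00057088,  0.00218616,
       -0.00042788]), 'tau': array([ 4.37111928e-03, -4.81723380e+01,  2.99244350e+01,  1.27323467e-02,
       -1.28329816e-04, -2.84772312e-06]), 'tcp_pos': array([0.15472521, 0.55331628, 0.23051832]), 'orientation': array([-2.19749633e-04,  1.35966844e-01,  9.90713058e-01, -7.78203030e-04]), 'wrist_force': array([-0.37440041, -0.3507053 ,  0.12187064]), 'ft_torque': array([-0.00027608,  0.07049281, -0.02627882]), 'grip_force': 0.0, 'finger_gap': 0.08532268396072638} 0.0187
```

View pics/top.png

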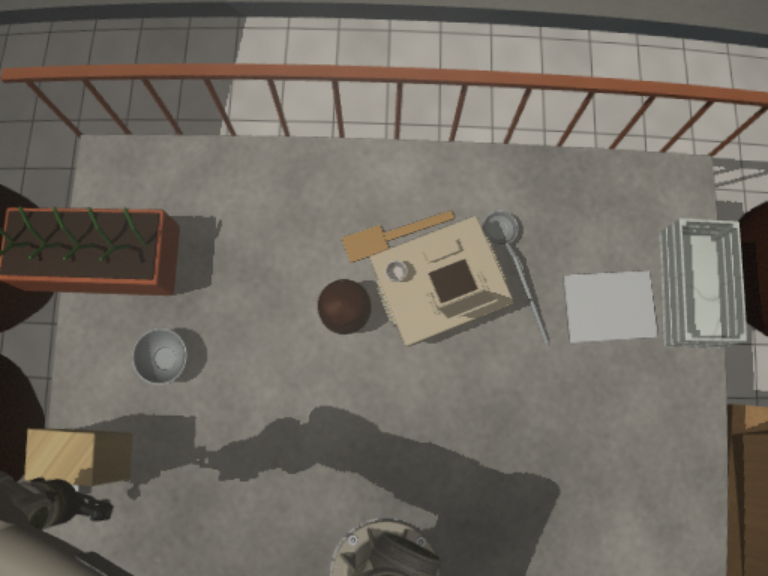

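View pics/scene.png

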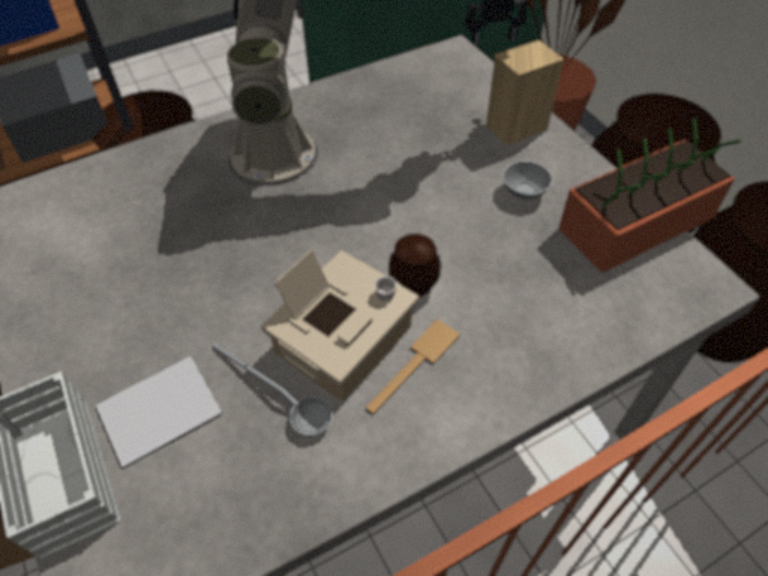

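The top view shows the container at about (440,280) px, with its flap raised towards the robot, the lip at (445,250), and the cup at (400,270). The jar is to the left at (343,305) and the ladle to the right at (525,280).

```bash
python3 - <<'E'
from h import *
W=np.load('pics/topW.npy')
roi=np.zeros((384,512),bool); roi[135:240,235:350]=1
Z=W[...,2]
m=roi&(Z>.099)&(Z<.111)
mm=cv2.morphologyEx(m.astype(np.uint8),cv2.MORPH_OPEN,np.ones((3,3)))
n,l,st,_=cv2.connectedComponentsWithStats(mm); k=1+st[1:,4].argmax()
P=W[l==k]; print(len(P),np.median(P[:,2]))
r=cv2.minAreaRect((P[:,:2]*1000).astype(np.float32)); print(r,cv2.boxPoints(r))
for p in [(440,250),(400,270),(470,300),(485,307),(440,312),(445,318),(510,300),(500,290)]:
    u,v=int(p[0]/1.5),int(p[1]/1.5); print(p,W[v,u].round(4))
print('ledge',np.nanmedian(Z[250:260,250:330]))
S=np.load('pics/sceneW.npy')
for name,Q in(('top',W),('scene',S)):
    q=Q.reshape(-1,3); c=np.array(r[0])/1000
    q=q[(np.hypot(*(q[:,:2]-c).T)<.14)&(q[:,2]>.112)&(q[:,2]<.25)]
    a=np.deg2rad(min((r[2],r[2]-90,r[2]+90),key=abs)); 
    L=(q[:,:2]-c)@np.array([[np.cos(a),-np.sin(a)],[np.sin(a),np.cos(a)]])
    q=np.c_[L,q[:,2]]; f=q[(q[:,0]<-.03)&(q[:,2]>.125)]
    print(name,np.rad2deg(a),len(f),f.min(0),f.max(0)); print(np.polyfit(f[:,2],f[:,0],1), np.percentile(f[:,1],[2,98]))
    lp=q[(q[:,0]>.02)&(q[:,2]>.115)]; print('lip',len(lp),np.percentile(lp,[2,98],axis=0).round(4))
E
```

```text
3660 0.10542419289410443
((606.608642578125, -94.42094421386719), (200.9446563720703, 245.12306213378906), 23.553821563720703) [[ 465.53027   -22.220398]
 [ 563.484    -246.92105 ]
 [ 747.687    -166.62149 ]
 [ 649.7333     58.079163]]
(440, 250) [ 0.6659 -0.0896  0.1142]
(400, 270) [ 0.6205 -0.0084  0.1099]
(470, 300) [ 0.5566 -0.148   0.1454]
(485, 307) [ 0.5533 -0.1841  0.1003]
(440, 312) [ 0.5375 -0.0923  0.1056]
(445, 318) [ 0.525  -0.1012  0.1091]
(510, 300) [ 0.5671 -0.2364  0.1011]
(500, 290) [ 0.5877 -0.2143  0.1036]
ledge -7.410475255617335e-05
top 23.553821563720703 305 [-0.09227994 -0.06824428  0.12545331] [-0.05870386  0.03235548  0.19907721]
[-0.44209339 -0.00426004] [-0.06679653  0.03057489]
lip 282 [[ 0.025  -0.0526  0.1156]
 [ 0.0658  0.0998  0.138 ]]
scene 23.553821563720703 730 [-0.0942465  -0.07066756  0.12564842] [-0.05787954  0.03127464  0.19579402]
[-0.42968017 -0.00754258] [-0.06957222  0.02809778]
lip 368 [[ 0.0249 -0.0545  0.1157]
 [ 0.065   0.1016  0.1361]]
```

```bash
python3 - <<'E'
import cv2
a=cv2.imread('pics/top.png')[200:360,330:560]; cv2.imwrite('pics/topc.png',cv2.resize(a,None,fx=3.4,fy=3.4,interpolation=cv2.INTER_CUBIC))
E
```

```text
(no output)
```

View pics/topc.png

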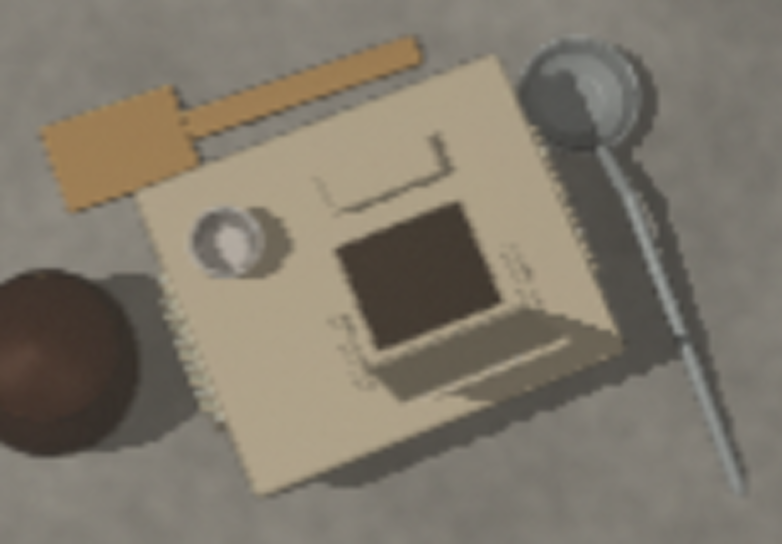

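The crop agrees with the 3D fit. The container origin is near (0.607, -0.094) with yaw 23.5°. The flap leans back at about 1.98 rad and its hinge lies where specified, with the lip edge at crop (395,190). I'll shut the fingers and travel to the hinge side in stages, bowing clear of the base.

```bash
python3 -m jog '[0.72,-0.86,0.1,0,0,0.109,-1, 0.72,-0.86,0.1,0,0,0.109,-1, 0.72,-0.86,0.1,0,0,0.109,-1, 0.72,-0.86,0.1,0,0,0.109,-1, 0.72,-0.86,0.1,0,0,0.109,-1, 0.72,-0.86,0.1,0,0,0.109,-1]' 20; python3 -m jog '[0.5,-1,0,0,0,0.109,-1, 0.5,-1,0,0,0,0.109,-1, 0.5,-1,0,0,0,0.109,-1, 0.5,-1,0,0,0,0.109,-1, 0.5,-1,0,0,0,0.109,-1, 0.5,-1,0,0,0,0.109,-1]'
python3 -c "
from h import *
s=env.get_state();print(s['joint_pos'],s['tcp_pos'],s['orientation'])"
```

```text
clock: 0.6
tcp_pos: [0.3006, 0.3788, 0.2514]
orientation: [0.0, -0.034, 0.999, -0.001]
wrist_force: [-0.4, -0.1, -0.1]
finger_gap: 0.0123
grip_force: 0.0
clock: 1.1
tcp_pos: [0.3994, 0.1794, 0.2511]
orientation: [-0.0, -0.204, 0.979, -0.0]
wrist_force: [0.4, 0.9, -0.6]
finger_gap: -0.0002
grip_force: 0.0
[ 2.38676095e-01  4.17819891e-02 -2.37505215e-01  1.29174265e+00
 -3.43420677e-04 -1.72814631e-01] [0.39942156 0.17941276 0.25110605] [-1.11045752e-04 -2.04296874e-01  9.78908956e-01 -1.75461623e-04]
```

```bash
python3 -m jog '[0.15,-1,0,0,0,0,-1, 0.15,-1,0,0,0,0,-1, 0.15,-1,0,0,0,0,-1, 0.15,-1,0,0,0,0,-1, 0.15,-1,0,0,0,0,-1, 0.15,-1,0,0,0,0,-1]'; python3 -m jog '[0.33,-0.71,-0.1,0.089,-0.204,0,-1, 0.33,-0.71,-0.1,0.089,-0.204,0,-1, 0.33,-0.71,-0.1,0.089,-0.204,0,-1, 0.33,-0.71,-0.1,0.089,-0.204,0,-1, 0.33,-0.71,-0.1,0.089,-0.204,0,-1, 0.33,-0.71,-0.1,0.089,-0.204,0,-1, 0.33,-0.71,-0.4,0.089,-0.204,0,-1, 0.33,-0.71,-0.4,0.089,-0.204,0,-1]'
cat > plan.py <<'E'
from h import *
from scipy.spatial.transform import Rotation as Ro
a=np.deg2rad(23.55);ex=np.array([np.cos(a),np.sin(a),0]);ey=np.array([-ex[1],ex[0],0]);O=np.array([.6066,-.0944,0])
def pose(th,r,tau):  # tip's front corner on the outer face at r, flap angle th, tool tilt tau (deg)
    th,t=np.deg2rad([th,tau])
    C=np.array([-.055,.109])+r*np.array([np.cos(th),np.sin(th)])+.002*np.array([-np.sin(th),np.cos(th)])
    x,z=C-.011*np.array([np.cos(t),np.sin(t)])
    return O+x*ex-.02*ey+[0,0,z]
def local(p): q=np.array(p)-O; return np.array([q@ex,q@ey,q[2]]).round(4)
def rot(dt): return (np.deg2rad(dt)*-ey/np.pi).round(4)
s=env.get_state();p0=s['tcp_pos'];R=Ro.from_quat(np.array(s['orientation'])[[1,2,3,0]]).as_matrix()
tau0=np.rad2deg(np.arcsin(R[:,2]@ex))
if __name__=='__main__':
    print(s['clock'],local(p0),'tau',tau0,'F',local(s['wrist_force']+O),s['joint_pos'].round(2))
    for th,r,tau in [(120,50,40),(113,50,40),(100,50,40),(90,50,40),(80,50,40),(70,50,40),(60,50,40),(50,50,40),(40,50,30),(30,50,20),(20,50,12),(10,50,5),(5,50,0),(0,50,0)]:
        print(th,((pose(th,r,tau)-p0)/.2).round(3),rot(tau-tau0))
E
python3 plan.py
```

```text
clock: 1.6
tcp_pos: [0.4299, -0.0238, 0.2509]
orientation: [-0.0, -0.201, 0.98, -0.001]
wrist_force: [0.4, 0.1, -0.2]
finger_gap: 0.0002
grip_force: 0.0
clock: 2.27
tcp_pos: [0.4927, -0.1599, 0.1679]
orientation: [0.334, -0.19, 0.92, 0.071]
wrist_force: [-0.1, 1.2, -0.4]
finger_gap: 0.0001
grip_force: 0.0
2.2667 [-0.1306 -0.0146  0.1679] tau 39.95941797053327 F [ 0.329   1.1257 -0.4138] [-0.85  0.   -0.69  0.63  0.66 -1.17]
120 [-114.278  -49.838  216.172] [ 0.0001 -0.0002 -0.    ]
113 [-89.237 -38.923 229.793] [ 0.0001 -0.0002 -0.    ]
100 [-39.487 -17.24  245.87 ] [ 0.0001 -0.0002 -0.    ]
90 [3.0900e-01 1.0500e-01 2.4967e+02] [ 0.0001 -0.0002 -0.    ]
80 [ 40.106  17.451 245.874] [ 0.0001 -0.0002 -0.    ]
70 [ 78.693  34.269 234.597] [ 0.0001 -0.0002 -0.    ]
60 [114.9    50.049 216.182] [ 0.0001 -0.0002 -0.    ]
50 [147.624  64.313 191.188] [ 0.0001 -0.0002 -0.    ]
40 [175.868  76.623 160.383] [-0.0221  0.0507  0.    ]
30 [198.779  86.608 124.695] [-0.0443  0.1017  0.    ]
20 [215.662  93.967  85.209] [-0.0621  0.1424  0.    ]
10 [226.002  98.473  43.123] [-0.0776  0.178   0.    ]
5 [228.612  99.611  21.504] [-0.0887  0.2035  0.    ]
0 [229.485  99.991  -0.284] [-0.0887  0.2035  0.    ]
```

```bash
sed -i 's/(th,r,tau)-p0/(th,r\/1e3,tau)-p0/' plan.py; python3 -m jog '[0,0,0,0,0,0,-1,0,0,0,0,0,0,-1,0,0,0,0,0,0,-1]'; python3 plan.py
```

```text
clock: 2.52
tcp_pos: [0.4957, -0.1605, 0.1726]
orientation: [0.336, -0.193, 0.919, 0.07]
wrist_force: [-0.9, -1.1, 0.3]
finger_gap: -0.0
grip_force: 0.0
2.5167 [-0.1281 -0.0163  0.1726] tau 40.11129204934871 F [-1.2707 -0.6932  0.2655] [-0.84 -0.   -0.68  0.64  0.66 -1.17]
120 [ 0.181  0.059 -0.142] [-0.0002  0.0006  0.    ]
113 [ 0.206  0.069 -0.127] [-0.0002  0.0006  0.    ]
100 [ 0.255  0.091 -0.109] [-0.0002  0.0006  0.    ]
90 [ 0.295  0.108 -0.104] [-0.0002  0.0006  0.    ]
80 [ 0.334  0.125 -0.106] [-0.0002  0.0006  0.    ]
70 [ 0.373  0.142 -0.115] [-0.0002  0.0006  0.    ]
60 [ 0.41   0.158 -0.132] [-0.0002  0.0006  0.    ]
50 [ 0.444  0.173 -0.156] [-0.0002  0.0006  0.    ]
40 [ 0.468  0.184 -0.177] [-0.0224  0.0515  0.    ]
30 [ 0.489  0.193 -0.203] [-0.0446  0.1024  0.    ]
20 [ 0.505  0.2   -0.235] [-0.0624  0.1432  0.    ]
10 [ 0.516  0.205 -0.27 ] [-0.0779  0.1788  0.    ]
5 [ 0.519  0.206 -0.286] [-0.089   0.2043  0.    ]
0 [ 0.521  0.207 -0.308] [-0.089   0.2043  0.    ]
```

```bash
python3 -m jog '[0.1,0.03,-0.14,0,0,0,-1, 0.16,0.05,-0.14,0,0,0,-1, 0.18,0.059,-0.14,0,0,0,-1, 0.193,0.064,-0.134,0,0,0,-1, 0.206,0.069,-0.127,0,0,0,-1, 0.218,0.075,-0.122,0,0,0,-1, 0.23,0.08,-0.118,0,0,0,-1, 0.243,0.086,-0.113,0,0,0,-1, 0.255,0.091,-0.109,0,0,0,-1, 0.275,0.1,-0.106,0,0,0,-1, 0.295,0.108,-0.104,0,0,0,-1, 0.295,0.108,-0.104,0,0,0,-1]'; python3 plan.py; python3 -c "
from h import *
grab('scene','s2');d=np.load('pics/s2.npy');np.save('pics/s2W.npy',cloud('scene',d))
a=cv2.imread('pics/s2.png')[180:420,200:500];cv2.imwrite('pics/s2c.png',cv2.resize(a,None,fx=2.5,fy=2.5))"
```

```text
clock: 3.52
tcp_pos: [0.5546, -0.1384, 0.1507]
orientation: [0.336, -0.193, 0.919, 0.07]
wrist_force: [-0.9, 0.6, 0.4]
finger_gap: -0.0003
grip_force: 0.0
3.5167 [-0.0653 -0.0196  0.1507] tau 40.087852204925234 F [-0.5939  0.8604  0.3652] [-0.7   0.08 -0.67  0.47  0.62 -1.  ]
120 [-0.113 -0.052 -0.033] [-0.0002  0.0004  0.    ]
113 [-0.089 -0.041 -0.018] [-0.0002  0.0004  0.    ]
100 [-0.039 -0.02   0.   ] [-0.0002  0.0004  0.    ]
90 [ 0.    -0.002  0.006] [-0.0002  0.0004  0.    ]
80 [0.04  0.015 0.004] [-0.0002  0.0004  0.    ]
70 [ 0.079  0.032 -0.006] [-0.0002  0.0004  0.    ]
60 [ 0.116  0.048 -0.023] [-0.0002  0.0004  0.    ]
50 [ 0.15   0.063 -0.046] [-0.0002  0.0004  0.    ]
40 [ 0.174  0.074 -0.068] [-0.0224  0.0514  0.    ]
30 [ 0.195  0.082 -0.094] [-0.0446  0.1023  0.    ]
20 [ 0.211  0.09  -0.125] [-0.0623  0.143   0.    ]
10 [ 0.222  0.094 -0.16 ] [-0.0779  0.1787  0.    ]
5 [ 0.225  0.096 -0.177] [-0.089   0.2042  0.    ]
0 [ 0.227  0.096 -0.199] [-0.089   0.2042  0.    ]
```

View pics/s2c.png

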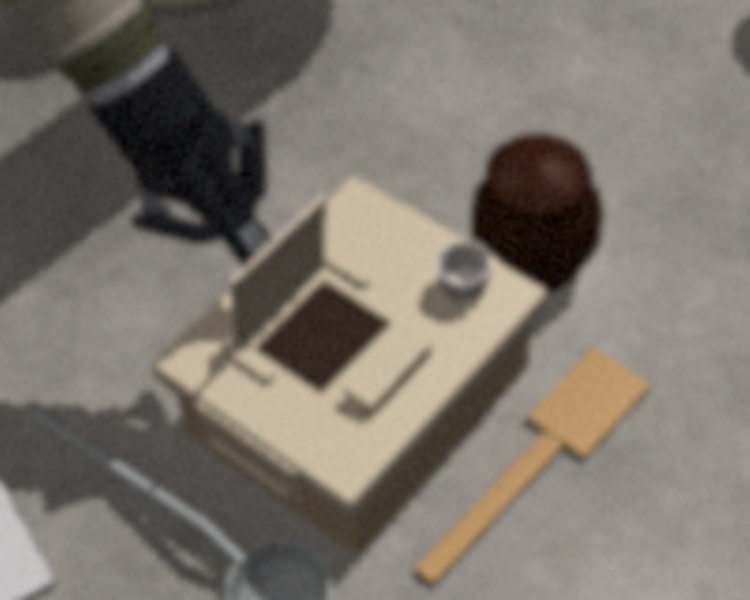

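The picture shows the flap upright at (285,265) with the fingertips behind its outer face. Force is small and the container hasn't moved, so I'll fold it further.

```bash
python3 -m jog '[0.02,0.006,0.005,0,0,0,-1, 0.04,0.015,0.004,0,0,0,-1, 0.06,0.024,0,0,0,0,-1, 0.079,0.032,-0.006,0,0,0,-1, 0.098,0.04,-0.014,0,0,0,-1, 0.116,0.048,-0.023,0,0,0,-1, 0.133,0.056,-0.034,0,0,0,-1, 0.15,0.063,-0.046,0,0,0,-1, 0.162,0.069,-0.057,-0.011,0.026,0,-1, 0.174,0.074,-0.068,-0.022,0.051,0,-1, 0.185,0.078,-0.081,-0.034,0.077,0,-1, 0.195,0.082,-0.094,-0.045,0.102,0,-1]'; python3 plan.py; python3 -c "
from h import *
grab('scene','s3');d=np.load('pics/s3.npy');np.save('pics/s3W.npy',cloud('scene',d))
from plan import *
for n in('s2W','s3W'):
    L=(np.load(f'pics/{n}.npy')-O)@np.array([ex,ey,[0,0,1]]).T
    q=L.reshape(-1,3);q=q[(q[:,1]>-.06)&(q[:,1]<.02)&(q[:,0]>-.06)&(q[:,0]<.06)&(q[:,2]>.118)&(q[:,2]<.21)]
    b=np.round(q[:,0]/.01)
    for k in np.unique(b): print(n,k*10,sum(b==k),np.percentile(q[b==k,2],[5,95]).round(3))
a=cv2.imread('pics/s3.png')[180:420,200:500];cv2.imwrite('pics/s3c.png',cv2.resize(a,None,fx=2.5,fy=2.5))"
```

```text
clock: 4.57
tcp_pos: [0.5932, -0.1224, 0.1322]
orientation: [0.168, -0.202, 0.964, 0.034]
wrist_force: [-0.7, -1.1, -0.1]
finger_gap: 0.0001
grip_force: 0.8
4.5667 [-0.0235 -0.0203  0.1322] tau 19.78824718580561 F [-1.1126 -0.6935 -0.1317] [-0.47  0.23 -0.37  0.74  0.26 -0.85]
120 [-0.306 -0.132  0.06 ] [ 0.0449 -0.1029 -0.    ]
113 [-0.282 -0.121  0.075] [ 0.0449 -0.1029 -0.    ]
100 [-0.232 -0.1    0.093] [ 0.0449 -0.1029 -0.    ]
90 [-0.193 -0.083  0.099] [ 0.0449 -0.1029 -0.    ]
80 [-0.153 -0.065  0.097] [ 0.0449 -0.1029 -0.    ]
70 [-0.114 -0.048  0.087] [ 0.0449 -0.1029 -0.    ]
60 [-0.077 -0.032  0.07 ] [ 0.0449 -0.1029 -0.    ]
50 [-0.043 -0.017  0.047] [ 0.0449 -0.1029 -0.    ]
40 [-0.019 -0.007  0.025] [ 0.0227 -0.052  -0.    ]
30 [ 0.002  0.002 -0.001] [ 0.0005 -0.0011 -0.    ]
20 [ 0.018  0.009 -0.032] [-0.0173  0.0397  0.    ]
10 [ 0.029  0.014 -0.067] [-0.0328  0.0753  0.    ]
5 [ 0.032  0.015 -0.084] [-0.0439  0.1008  0.    ]
0 [ 0.034  0.016 -0.106] [-0.0439  0.1008  0.    ]
s2W -50.0 325 [0.124 0.199]
s2W -40.0 21 [0.19 0.2 ]
s2W 40.0 49 [0.119 0.124]
s2W 50.0 76 [0.118 0.124]
s2W 60.0 36 [0.119 0.126]
s3W -60.0 1 [0.19 0.19]
s3W -50.0 33 [0.178 0.206]
s3W -40.0 93 [0.119 0.208]
s3W -30.0 228 [0.126 0.204]
s3W -20.0 73 [0.131 0.168]
s3W -10.0 63 [0.138 0.151]
s3W -0.0 78 [0.142 0.152]
s3W 10.0 69 [0.147 0.153]
s3W 20.0 67 [0.151 0.158]
s3W 40.0 48 [0.119 0.123]
s3W 50.0 75 [0.119 0.124]
s3W 60.0 39 [0.119 0.123]
```

View pics/s3c.png

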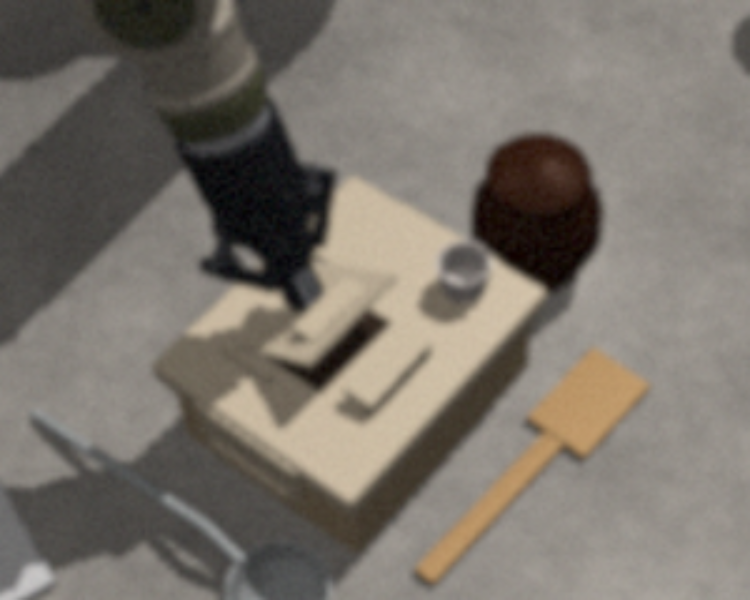

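The flap is at about 30° in the picture, with its free edge at (330,360) short of the lip and the fingertips on the hinge side of the step. I'll fold it flat.

```bash
python3 -m jog '[0.01,0.005,-0.016,-0.008,0.02,0,-1, 0.018,0.009,-0.032,-0.017,0.04,0,-1, 0.024,0.012,-0.05,-0.025,0.058,0,-1, 0.029,0.014,-0.067,-0.033,0.075,0,-1, 0.032,0.015,-0.084,-0.044,0.101,0,-1, 0.033,0.015,-0.095,-0.044,0.101,0,-1, 0.034,0.016,-0.103,-0.044,0.101,0,-1, 0.034,0.016,-0.106,-0.044,0.101,0,-1,0.034,0.016,-0.108,-0.044,0.101,0,-1,0.034,0.016,-0.108,-0.044,0.101,0,-1,0.034,0.016,-0.108,-0.044,0.101,0,-1]'; python3 plan.py | head -1;
```

```text
clock: 5.53
tcp_pos: [0.6003, -0.1192, 0.1109]
orientation: [0.003, -0.205, 0.979, -0.0]
wrist_force: [2.7, 1.7, 4.4]
finger_gap: -0.0003
grip_force: 2.2
5.5333 [-0.0157 -0.0202  0.1109] tau 0.3592586986321743 F [3.1678 0.5261 4.4332] [-0.33  0.44 -0.07  1.05  0.   -0.74]
```

```bash
python3 -m jog '[0.006,0.003,-0.002,0,0,0,-1, 0.012,0.005,-0.002,0,0,0,-1, 0.018,0.008,-0.002,0,0,0,-1, 0.024,0.01,-0.002,0,0,0,-1, 0.03,0.013,-0.002,0,0,0,-1, 0.036,0.016,-0.002,0,0,0,-1, 0.042,0.018,-0.002,0,0,0,-1, 0.048,0.021,-0.002,0,0,0,-1, 0.054,0.024,-0.002,0,0,0,-1, 0.06,0.026,-0.002,0,0,0,-1, 0.06,0.026,-0.002,0,0,0,-1]'; python3 plan.py | head -1;
```

```text
clock: 6.45
tcp_pos: [0.6108, -0.1146, 0.1106]
orientation: [0.001, -0.204, 0.979, -0.001]
wrist_force: [-2.0, 0.9, 9.3]
finger_gap: -0.0001
grip_force: 4.5
6.45 [-0.0042 -0.0202  0.1106] tau 0.11707049697073545 F [-1.5095  1.5925  9.2669] [-0.31  0.46 -0.04  1.07  0.   -0.73]
```

```bash
python3 -m jog '[0.006,0.003,0,0,0,0,-1, 0.012,0.005,0,0,0,0,-1, 0.018,0.008,0.001,0,0,0,-1, 0.024,0.01,0.001,0,0,0,-1, 0.03,0.013,0.001,0,0,0,-1, 0.036,0.016,0.001,0,0,0,-1, 0.042,0.018,0.001,0,0,0,-1, 0.042,0.018,0.001,0,0,0,-1]'; python3 plan.py | head -1;
```

```text
clock: 7.12
tcp_pos: [0.6175, -0.1117, 0.1104]
orientation: [-0.001, -0.204, 0.979, -0.001]
wrist_force: [-7.2, -2.0, 9.9]
finger_gap: 0.0001
grip_force: 6.7
7.1167 [ 0.0031 -0.0202  0.1104] tau -0.10226834550443852 F [-7.3669  1.071   9.9141] [-0.31  0.47 -0.02  1.08 -0.   -0.72]
```

```bash
python3 -m jog '[0.005,0.002,0,0,0,0,-1, 0.01,0.004,0,0,0,0,-1, 0.01,0.004,0,0,0,0,-1, 0.01,0.004,0,0,0,0,-1]'; python3 plan.py | head -1;  python3 -m jog '[0.005,0.002,0,0,0,0,-1, 0.01,0.004,0,0,0,0,-1, 0.01,0.004,0,0,0,0,-1, 0.01,0.004,0,0,0,0,-1]'; python3 plan.py | head -1;python3 -c "
from h import *
grab('scene','s4');d=np.load('pics/s4.npy');np.save('pics/s4W.npy',cloud('scene',d))
a=cv2.imread('pics/s4.png')[210:390,240:440];cv2.imwrite('pics/s4c.png',cv2.resize(a,None,fx=3.3,fy=3.3))"
```

```text
clock: 7.45
tcp_pos: [0.6176, -0.1116, 0.1102]
orientation: [-0.003, -0.204, 0.979, -0.001]
wrist_force: [-12.2, -4.7, 12.3]
finger_gap: -0.0
grip_force: 9.9
7.45 [ 0.0032 -0.0202  0.1102] tau -0.3155693621514736 F [-13.084    0.5497  12.3331] [-0.3   0.47 -0.02  1.08 -0.   -0.71]
clock: 7.78
tcp_pos: [0.6178, -0.1115, 0.11]
orientation: [-0.004, -0.203, 0.979, -0.002]
wrist_force: [-16.1, -7.0, 14.5]
finger_gap: 0.0
grip_force: 11.7
7.7833 [ 0.0034 -0.0201  0.11  ] tau -0.5275740688979801 F [-17.6051   0.0254  14.5257] [-0.3   0.48 -0.01  1.09 -0.01 -0.71]
```

View pics/s4c.png

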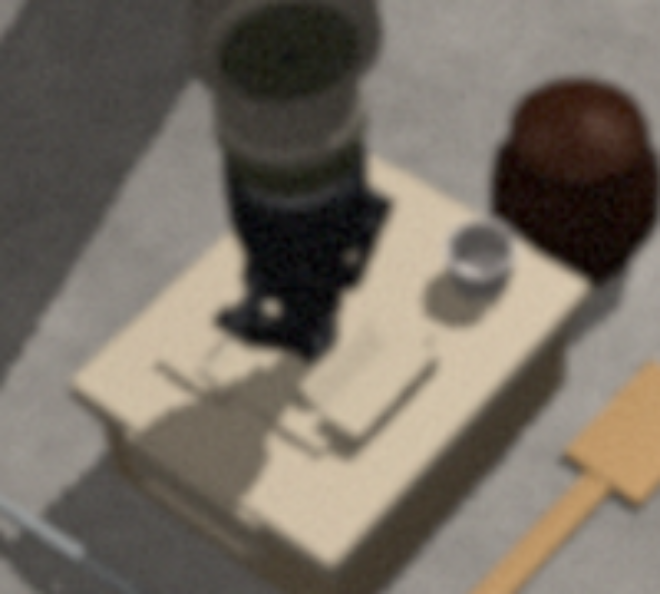

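Forward force rises to 17.6 N with no further travel, and the front finger face is near +15 mm, so this is the front stop. The picture shows the flap edge under the lip at (370,380). I'll ease off and lift clear.

```bash
python3 -m jog '[-0.009,-0.004,0.005,0,0,0,-1, -0.018,-0.008,0.012,0,0,0,-1, -0.018,-0.008,0.022,0,0,0,-1, -0.02,-0.009,0.035,0,0,0,-1, -0.025,-0.011,0.06,0,0,0,-1, -0.06,-0.026,0.15,0,0,0,-1, -0.15,-0.06,0.3,0,0,0,-1, -0.35,-0.15,0.5,0,0,0,-1, -0.65,-0.28,0.6,0,0,0,-1,-0.9,-0.39,0.6,0,0,0,-1,-0.9,-0.39,0.6,0,0,0,-1,-0.9,-0.39,0.6,0,0,0,-1]'; python3 -c "
from plan import *
ims=[]
for n in('top','scene'):
    p,d=grab(n,n+'5');W=cloud(n,d)
    if n=='top': np.save('pics/top5W.npy',W)
    L=(W-O)@np.array([ex,ey,[0,0,1]]).T;q=L.reshape(-1,3)
    q=q[(abs(q[:,1]+.02)<.025)&(abs(q[:,0])<.09)&(q[:,2]>.09)&(q[:,2]<.2)];b=np.round(q[:,0]/.004)
    print(n,[(int(k*4),round(float(np.median(q[b==k,2])*1000),1)) for k in np.unique(b)])
W=np.load('pics/top5W.npy');Z=W[...,2];m=np.zeros((384,512),np.uint8);m[135:240,235:350]=((Z>.099)&(Z<.111))[135:240,235:350]
m=cv2.morphologyEx(m,cv2.MORPH_OPEN,np.ones((3,3)));n_,l,st,_=cv2.connectedComponentsWithStats(m);k=1+st[1:,4].argmax()
print(cv2.minAreaRect((W[l==k][:,:2]*1000).astype(np.float32)))
a=cv2.imread('pics/top5.png')[210:350,360:530];b=cv2.imread('pics/scene5.png')[250:370,250:400]
cv2.imwrite('pics/v5.png',np.hstack([cv2.resize(a,(400,400)),cv2.resize(b,(400,400))]))
"
```

```text
clock: 8.83
tcp_pos: [0.4405, -0.1875, 0.2313]
orientation: [0.001, -0.204, 0.979, -0.001]
wrist_force: [0.7, 0.2, -0.2]
finger_gap: -0.0001
grip_force: 0.0
top [(-88, 104.7), (-84, 105.2), (-80, 104.3), (-76, 103.4), (-72, 103.1), (-68, 104.5), (-64, 105.0), (-60, 104.8), (-56, 105.2), (-52, 103.2), (-48, 105.4), (-44, 106.7), (-40, 112.4), (-36, 111.4), (-32, 110.4), (-28, 111.9), (-24, 112.5), (-20, 112.1), (-16, 112.4), (-12, 112.2), (-8, 113.3), (-4, 113.5), (0, 111.2), (4, 113.4), (8, 113.1), (12, 114.4), (16, 120.5), (20, 124.8), (24, 122.4), (28, 121.7), (32, 119.3), (36, 117.8), (40, 119.7), (44, 121.2), (48, 122.1), (52, 121.8), (56, 120.0), (60, 122.4), (64, 120.9), (68, 114.2), (72, 107.0), (76, 106.1), (80, 105.4), (84, 105.4), (88, 106.5)]
scene [(-88, 103.3), (-84, 105.1), (-80, 105.7), (-76, 106.7), (-72, 105.0), (-68, 105.3), (-64, 105.0), (-60, 105.0), (-56, 105.2), (-52, 104.5), (-48, 105.6), (-44, 110.2), (-40, 111.7), (-36, 111.6), (-32, 111.5), (-28, 111.3), (-24, 112.5), (-20, 112.4), (-16, 111.4), (-12, 111.8), (-8, 112.2), (-4, 113.4), (0, 114.0), (4, 114.0), (8, 114.6), (12, 122.4), (16, 124.2), (20, 123.3), (24, 122.0), (28, 119.3), (32, 118.4), (36, 116.9), (40, 120.4), (44, 121.1), (48, 120.8), (52, 120.5), (56, 120.6), (60, 120.8), (64, 112.2), (68, 105.8), (72, 105.1), (76, 105.7), (80, 105.5), (84, 105.0), (88, 103.7)]
((605.6270141601562, -94.44596862792969), (201.4056854248047, 245.0287628173828), 24.186229705810547)
```

View pics/v5.png

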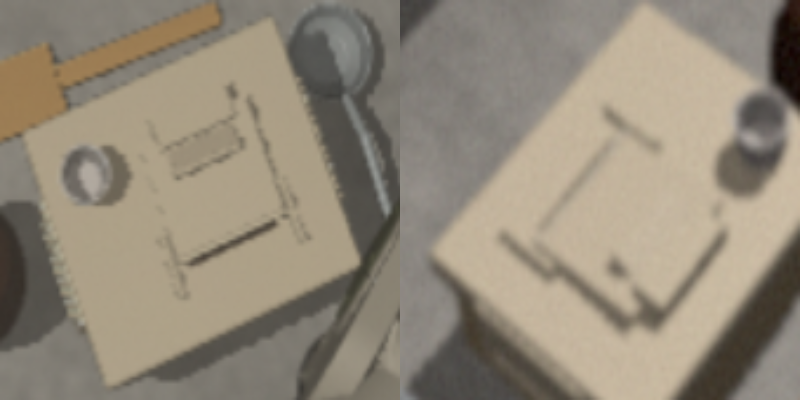

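The close views show the flap under the lip, with the step clear of it at (205,150) on the left panel and the container unmoved. The flap face slopes about 3° up to the lip's underside, as expected from the spring. I'll confirm it's fully home with one light re-push on the step, without pressing down.

```bash
python3 -m jog '[0.834,0.358,-0.1,0,0,0,-1,0.834,0.358,-0.1,0,0,0,-1,0.834,0.358,-0.1,0,0,0,-1,0.834,0.358,-0.1,0,0,0,-1,0.834,0.358,-0.1,0,0,0,-1,0.834,0.358,-0.357,0,0,0,-1,0.834,0.358,-0.357,0,0,0,-1,0.834,0.358,-0.5,0,0,0,-1,0.834,0.358,-0.55,0,0,0,-1,0.834,0.358,-0.572,0,0,0,-1,0.834,0.358,-0.572,0,0,0,-1]'; python3 plan.py | head -1; python3 -m jog '[0.01,0.004,0,0,0,0,-1, 0.02,0.009,0,0,0,0,-1, 0.03,0.013,0,0,0,0,-1, 0.04,0.017,0,0,0,0,-1, 0.04,0.017,0,0,0,0,-1, 0.04,0.017,0,0,0,0,-1]';python3 plan.py | head -1
```

```text
clock: 9.85
tcp_pos: [0.6103, -0.1146, 0.1148]
orientation: [0.001, -0.205, 0.979, 0.001]
wrist_force: [0.3, 0.1, 0.1]
finger_gap: -0.0001
grip_force: 0.0
9.85 [-0.0047 -0.02    0.1148] tau 0.08131517201448096 F [ 0.2867 -0.0032  0.1475] [-0.32  0.46 -0.03  1.08  0.   -0.73]
clock: 10.35
tcp_pos: [0.6178, -0.1127, 0.1159]
orientation: [0.0, -0.204, 0.979, -0.001]
wrist_force: [-5.3, -5.3, 0.6]
finger_gap: -0.0
grip_force: 2.9
10.35 [ 0.0029 -0.0213  0.1159] tau -0.016037822674846318 F [-7.0058 -2.7519  0.6055] [-0.31  0.47 -0.01  1.09 -0.   -0.72]
```

```bash
python3 -m jog '[0.009,0.004,0,0,0,0,-1, 0.018,0.008,0,0,0,0,-1, 0.018,0.008,0,0,0,0,-1, 0.018,0.008,0,0,0,0,-1]';python3 plan.py | head -1; python3 -m jog '[0,0,0.01,0,0,0,-1, -0.02,-0.009,0.03,0,0,0,-1, -0.04,-0.017,0.06,0,0,0,-1, -0.06,-0.026,0.15,0,0,0,-1, -0.15,-0.06,0.3,0,0,0,-1, -0.35,-0.15,0.5,0,0,0,-1, -0.65,-0.28,0.6,0,0,0,-1,-0.9,-0.39,0.6,0,0,0,-1,-0.9,-0.39,0.6,0,0,0,-1,-0.9,-0.39,0.6,0,0,0,-1,-0.9,-0.39,0.6,0,0,0,-1]';python3 -c "
from plan import *
for n in('top','scene'):
    p,d=grab(n,n+'6');W=cloud(n,d)
a=cv2.imread('pics/top6.png')[210:350,360:530];b=cv2.imread('pics/scene6.png')[250:370,250:400]
cv2.imwrite('pics/v6.png',np.hstack([cv2.resize(a,(400,400)),cv2.resize(b,(400,400))]))"
```

```text
clock: 10.68
tcp_pos: [0.6199, -0.1115, 0.1152]
orientation: [-0.001, -0.204, 0.979, -0.001]
wrist_force: [-7.8, -4.9, -0.4]
finger_gap: 0.0003
grip_force: 4.5
10.6833 [ 0.0054 -0.021   0.1152] tau -0.18727864930680388 F [-9.0789 -1.3743 -0.3616] [-0.3   0.47 -0.    1.1  -0.   -0.71]
clock: 11.6
tcp_pos: [0.4411, -0.1892, 0.2381]
orientation: [0.003, -0.203, 0.979, -0.002]
wrist_force: [0.5, 0.3, -1.4]
finger_gap: -0.0002
grip_force: 0.0
```

View pics/v6.png

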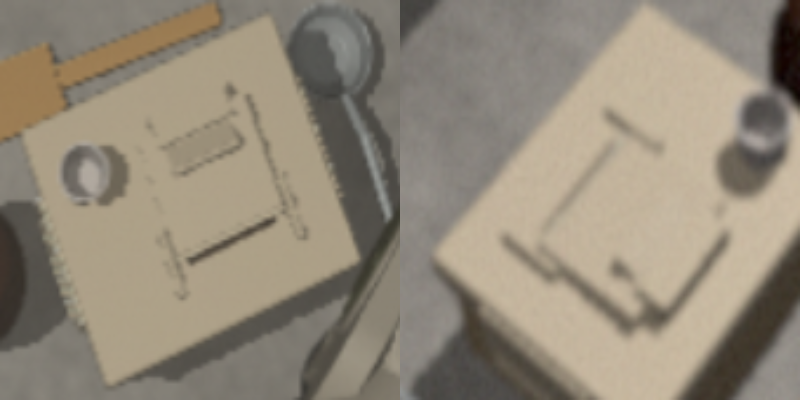

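The view still shows it tucked, but the re-push reached about 2 mm further than the first. I'll check whether the flap or the container moved, by sub-pixel registration of the saved frames.

```bash
python3 - <<'E'
from plan import *
def g(n): return cv2.resize(cv2.imread(f'pics/{n}.png',0),(512,384),interpolation=cv2.INTER_AREA).astype(np.float32)
def proj(n,L):
    c=eyes.calibration(n);X=(O+L[0]*ex+L[1]*ey+np.array([0,0,L[2]]));q=np.array(c['R'])@X+np.array(c['t']);s=q[:2]/q[2];s=s*(1+c['k1']*(s@s));return np.array([c['fx']*s[0]+c['cx'],c['fy']*s[1]+c['cy']])
def reg(n,A,B,box,z):
    P=np.array([proj(n,(x,y,z)) for x in box[:2] for y in box[2:]]);m=np.zeros((384,512),np.uint8)
    cv2.fillConvexPoly(m,cv2.convexHull(P.round().astype(np.int32)),255)
    M=np.eye(2,3,dtype=np.float32)
    try: cc,M=cv2.findTransformECC(A,B,M,cv2.MOTION_TRANSLATION,(3,100,1e-5),m,3)
    except cv2.error: return 'fail'
    c0=np.mean(box[:2]),np.mean(box[2:]);p=proj(n,(*c0,z))
    J=np.c_[(proj(n,(c0[0]+.001,c0[1],z))-p),(proj(n,(c0[0],c0[1]+.001,z))-p)]
    return round(cc,3),np.linalg.solve(J,M[:,2]).round(2)
for n in('top','scene'):
    I=[g(n),g(n+'5'),g(n+'6')]
    for nm,box,z in [('cup',(0,.05,.06,.115),.12),('lip',(.042,.085,-.075,.035),.115),('flap',(-.05,.034,-.06,.02),.113),('lid far',(.07,.115,-.11,.11),.1),('farcorner+paddle',(.11,.2,-.1,.16),.0)]:
        print(n,nm,'0-5',reg(n,I[0],I[1],box,z),'5-6',reg(n,I[1],I[2],box,z))
E
```

```text
top cup 0-5 (0.999, array([-0.06, -0.1 ])) 5-6 (0.988, array([1.19, 0.38]))
top lip 0-5 fail 5-6 fail
top flap 0-5 fail 5-6 (0.808, array([ 3.08, 16.46]))
top lid far 0-5 (0.999, array([ 0.11, -0.13])) 5-6 (0.991, array([1.03, 0.94]))
top farcorner+paddle 0-5 (0.912, array([ 0.13, -1.27])) 5-6 (0.985, array([2.55, 0.21]))
scene cup 0-5 (1.0, array([0.19, 0.05])) 5-6 (0.997, array([1.72, 1.  ]))
scene lip 0-5 (0.979, array([0.44, 0.3 ])) 5-6 (0.996, array([2.22, 0.35]))
scene flap 0-5 fail 5-6 fail
scene lid far 0-5 (1.0, array([ 0.13, -3.96])) 5-6 (0.998, array([  2.22, -11.05]))
scene farcorner+paddle 0-5 (0.996, array([-0.05,  0.09])) 5-6 (0.996, array([-0.07, -0.01]))
```

```bash
python3 -c "
from workcell import env
print(env.hand_in())"
```

```text
the job is handed in; nothing more can be done
None
```

The flap is folded flat, slid to its front stop under the lip and left there, and the job is handed in; however, a confirming re-push I made at about 9 N shifted the container roughly 2 mm towards the lip side.

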